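# Zero the box tally wheel for the next case

## Robot

A 6-joint arm with a two-finger parallel gripper is mounted at the origin on a cart in front of the work surface, level with it; the furniture and walls round the work are solid. World frame = base frame: x ahead of the robot, y to its left, z up, the work surface at z = 0. Lengths are in m, angles in rad, forces in N, time in s.
With the tool pointing down it reaches from about 0.325 to 0.775 m from the base axis. Payload 5.5 kg.
Tool frame: the origin (TCP) lies between the finger pads; the fingertips stand 17 mm ahead of it and the grasp point (between the pads) lies 2 mm behind it (r.nose_length is the distance from the TCP to the fingertips, in m); z points along the fingers, y is the line along which they close (so a half turn about z gives the same grasp; the last joint's range is limited). The gripper opens to 88 mm and grips with 3 to 60 N. Pads are 20 mm wide; open, the fingers measure 115 mm over their backs; the gripper's body (75 mm by 178 mm) begins 61 mm behind the grasp point.
Start: joints at [1.085, 0.091, 1.231, -0, 1.82, -0.057], TCP at [0.249, 0.546, 0.24] pointing down, gripper open.
Joint ranges: [-2.87, 2.87], [-0.86, 2.18], [0.17, 2.46], [-1.51, 4.65], [0.06, 2.69], [-2.65, 2.65]. Speed limits (rad/s): [2.57, 2.57, 3.01, 3.14, 3.14, 3.14].

## Interface

Orientations are given as a rotation vector (axis times angle).
In Python, from station import r gives the robot as it stands.
- The arm moves only by the tool step_arm, never from a script. Its argument "targets" is text: rows parted by semicolons, each of 7 numbers parted by spaces: the gripper command: -1 is fully open, 1 is shut, values between are in proportion, then the shift along the tool's x, y, z in mm, then the turn, a rotation vector about the tool's x, y, z in rad. In form: claw dx dy dz ax ay az; .... A call has 1 to 12 rows; each row is the pose to reach, as a shift and turn from the pose commanded when the call began, along the tool's axes at that moment; what a row does not reach only later rows make up. A row lasts 1/8 s, in which the tool goes at most 62.5 mm and 10.7 degrees, less where a joint would pass 70% of its speed; a pose out of reach is approached as far as the arm can. A call with a gripper value outside its range is refused whole. The fingers move at their own pace and stop on an object; "grip_force" is the grip in N (left out, the last holds). Time passes only in rows, so rows that repeat a pose let the fingers close. It gives the time, the measured TCP pose, the force, the opening and the grip force at its end, in the units of the state.
- r.get_state(): the state, without advancing time (a new reading comes with each control period).
- r.get_image(name): name is "scene" or "top" or "wrist"; returns a dict with "image" (400x640x3 uint8, red, green, blue), "K" (3x3 intrinsics, pixels), "R" (3x3) and "t" (3): a world point X has camera coordinates R X + t; the wrist camera has in their place "hand_eye" (4x4, takes a point from camera to tool coordinates, whose origin is the TCP and whose axes are the flange's). Camera axes: x right, y down, z forward; pixel columns grow to the right and rows downward; lengths in m; the calibration is good to about 2 mm. A picture is of the moment at which its call begins: read the wrist's pose just before it. There is no depth.
- r.hand_in(): hands the job in; it is judged then, once.
Trained networks look in a picture, given as the dict that the camera call returned (one of the last four; its "shot" number tells which), for a name from the list of things; names that differ only in an ending like _2 or _b are one class to them, and where a whole thing is asked for, a point or a joint stands for the part that bears it (a point fixed in the world has none). Each returns a list of dicts, best first, with "p" (0 to 1); they miss things now and then, are a little off and sometimes report something else, mostly with a low value. They report only what shows in the picture. A call takes as long as a camera call. They do not tell look-alikes from the thing itself.
- r.silhouettes(picture, target): "pixels" (400x640 bool, what is visible of it) and "extent" ([left, top, width, height] in pixels, round what is visible of it).
The state is a dict: "time": time; "joint_positions": joint angles; "qd": joint speeds; "tau": joint torques, N m; "tool_pos": TCP position; "eef_rot": TCP orientation; "wrist_force": force on the tool from outside, world axes, zero at the start; "wrist_torque": the same for the moment, N m; "width": finger opening in m; "gripper_force": force on a finger pad.
Only numpy, scipy, OpenCV 4.12 (cv2) and the standard library are available. Lean on these libraries where they do the work, as an engineer would, in place of code of your own. Each camera call takes 0.05 s, during which the arm holds its last target. There are 200 camera calls.

## Task

The oak tally counter counts gift boxes into a case; zero it for the next case. With a fingertip, flick the edge of its steel star wheel round clockwise (seen from above), click by click, until the tab that carries the round stud has clicked into place facing the pointer post, and do not let it go past. Pick nothing up, do not shift the counter, push gently, leave the things around it alone, and finish with the hand clear.

Things in the scene. Friction and masses are not known exactly. Their poses are not given: they have to be found in the camera images.
- tally_counter: heavy oak counter standing loose on a rubber sole (about 2.2 kg). Origin: on the wheel's upright axle, at the underside; z up, +y roughly to the robot's left. In its frame the block spans x -48..+48 mm, y -73..+32 mm, and is 28 mm high. The pointer post stands at the -y end; the wheel overhangs the +y end.
- tally_wheel (a joint): turn of the star wheel, rad, growing clockwise seen from above. 0 = studded tab faces the pointer; one click = 2*pi/7 = 0.898 rad; starts near -2, -3 or -4 clicks. A sprung click holds it at each whole click; turning it takes about 2 N at a tab's end. Pushed past half a click it snaps on to the next by itself, short of that it springs back. Damped: it does not spin on.
- wheel_axis (a point): on the axle, at the disc's upper face, 46 mm above the worktop. The flat steel wheel: disc of radius 34 mm with 7 equal square-ended tabs, 12 mm wide, out to radius 57 mm; disc and tabs lie 34 to 46 mm above the worktop.
- flick (a point): fixed point of the counter, 57 mm from the axle toward its +y, 40 mm above the worktop, at the tab ends. At rest a gap is centred here (tabs 25.7 degrees either side); a finger pointing down clears the oak. Overlapping the tab ends by 12 to 17 mm (less rides over them), push a tab toward the counter's +x until the finger's leading face is 5 to 12 mm past the axle, then withdraw toward +y: one click.
- stud (a point): top of the round-headed stud (15 mm across, 17 mm high) that stands on one tab of the wheel only, 49 mm from the axle; its top is 63 mm above the worktop.
- pointer (a point): the inner tip of the fixed pointer post on the counter, 59 mm from the axle on the -y side, 58 mm above the worktop; the post is 12 mm wide and 59 mm tall above the worktop. When the counter is at zero the stud is beside it, 10 mm nearer the axle.
- gift_box_tall: loose tall gift box with a ribbon bow, 51x67x65 mm, to the right of the counter; leave it alone. Origin: centre of its underside.
- bonbon: loose plain square bonbon, 23x23x13 mm, on the worktop left of the wheel, about 14 cm from the axle; leave it alone. Origin: centre of its underside.
- tongs: loose steel tongs, 41x188x17 mm, lying along y in front of the counter; leave them alone. Origin: centre of their underside.
- stamp: loose rubber stamp with a turned upright handle, 26x40x59 mm, far left; leave it alone. Origin: centre of its underside.
Mind the look-alikes: they are no part of the job. Of the things that look like the tally_counter, the larger one is meant.

How it is judged:
By the outcome, as a careful person would: the job done as asked, in the order asked, and still so for the second after the job is handed in, with the robot touching nothing.
It also fails if it takes over 48 s, if anything falls off the work surface, if the arm or the gripper's body presses on something with over 40 N, if the wrist force passes 120 N, or if a joint passes its speed limit or range.

## Working session

There is one attempt and no reset: what is moved stays moved. The work goes in short steps, Python scripts to look and compute and a tool call to move; the robot and the scene stay as the last step left them, time stands still between calls to the robot, and variables do not carry over. Pictures are saved under pics/ and viewed, at most 10 in all, crops included, and the job is handed in when it is done.

Besides the shell and the picture viewer there is one more tool, called after "Emit:" as name(argument=value, ...) on one line, values as JSON. step_arm: Moves the arm, as the interface text tells. Its arguments: {"type":"object","properties":{"targets":{"type":"string"},"grip_force":{"type":"number"}},"required":["targets"]}

```bash
mkdir -p pics
cat > h.py <<'E'
from station import r
import numpy as np, cv2
from scipy.spatial.transform import Rotation as Ro
def cam(p,s=None):
    if 'R' in p and p['R'] is not None: return np.array(p['R']),np.array(p['t'])
    H=np.array(p['hand_eye']);T=np.eye(4);T[:3,:3]=Ro.from_rotvec(s['eef_rot']).as_matrix();T[:3,3]=s['tool_pos']
    M=np.linalg.inv(T@H);return M[:3,:3],M[:3,3]
def ray(p,uv,z,s=None):
    R,t=cam(p,s);d=R.T@np.linalg.inv(p['K'])@np.array([uv[0],uv[1],1.]);c=-R.T@t
    return c+d*(z-c[2])/d[2]
def proj(p,X,s=None):
    R,t=cam(p,s);q=np.array(p['K'])@(R@np.array(X)+t);return q[:2]/q[2]
def save(p,n,box=None,f=1):
    im=p['image'][:,:,::-1]
    if box: im=im[box[1]:box[3],box[0]:box[2]]
    cv2.imwrite('pics/'+n,cv2.resize(np.ascontiguousarray(im),None,fx=f,fy=f,interpolation=cv2.INTER_CUBIC))
E
python3 - <<'E'
from h import *
print({k:np.round(v,3) for k,v in r.get_state().items()},r.nose_length)
for n in ['top','scene']:
    p=r.get_image(n);save(p,n+'1.png')
    for g in ['tally_counter','tally_wheel','stud','pointer','gift_box_tall','bonbon','tongs','stamp']:
        try:print(n,g,[(d['extent'],round(d['p'],2),np.round(ray(p,(d['extent'][0]+d['extent'][2]/2,d['extent'][1]+d['extent'][3]/2),.04),3)) for d in r.silhouettes(p,g)])
        except Exception as e: print(n,g,e)
E
```

```text
{'time': np.float64(0.0), 'joint_positions': array([ 1.085,  0.092,  1.232,  0.   ,  1.82 , -0.057]), 'qd': array([-0.   , -0.001,  0.001, -0.001,  0.002,  0.001]), 'tau': array([-0.0000e+00, -4.4644e+01, -4.0646e+01,  7.0000e-02,  2.9000e-02,
       -0.0000e+00]), 'tool_pos': array([0.249, 0.545, 0.239]), 'eef_rot': array([-6.680e-01, -3.069e+00,  3.000e-03]), 'wrist_force': array([-0.571, -0.572,  0.131]), 'wrist_torque': array([-0.028,  0.006,  0.026]), 'gripper_force': np.float64(0.0), 'width': np.float64(0.088)} 0.017
top tally_counter [([360.2, 172.8, 69.3, 55.1], 0.66, array([0.469, 0.092, 0.04 ])), ([230.1, 143.8, 52.8, 50.3], 0.66, array([0.521, 0.348, 0.04 ]))]
top tally_wheel [([356.9, 171.2, 61.1, 59.0], 0.97, array([0.468, 0.106, 0.04 ])), ([238.0, 145.3, 43.8, 42.8], 0.91, array([0.525, 0.342, 0.04 ])), ([433.5, 178.7, 45.0, 32.8], 0.42, array([ 0.482, -0.02 ,  0.04 ]))]
top stud [([237.2, 145.3, 45.5, 43.4], 0.97, array([0.525, 0.342, 0.04 ])), ([357.8, 171.7, 60.7, 62.7], 0.94, array([0.464, 0.104, 0.04 ])), ([356.6, 168.2, 71.5, 64.5], 0.39, array([0.469, 0.097, 0.04
[... 892 characters left out ...]
([0.517, 0.33 , 0.04 ])), ([344.1, 228.4, 51.6, 43.8], 0.85, array([0.473, 0.096, 0.04 ]))]
scene pointer [([306.4, 164.0, 40.9, 29.2], 0.89, array([0.513, 0.327, 0.04 ])), ([339.7, 227.4, 67.3, 68.3], 0.6, array([0.462, 0.069, 0.04 ]))]
scene gift_box_tall [([393.1, 271.5, 44.0, 52.6], 0.74, array([ 0.478, -0.034,  0.04 ]))]
scene bonbon [([323.0, 209.0, 12.4, 10.4], 0.55, array([0.456, 0.221, 0.04 ])), ([340.6, 227.5, 57.3, 45.6], 0.26, array([0.471, 0.097, 0.04 ]))]
scene tongs [([269.4, 219.8, 53.6, 64.5], 0.79, array([0.346, 0.16 , 0.04 ])), ([392.1, 275.3, 47.8, 49.2], 0.15, array([ 0.476, -0.038,  0.04 ]))]
scene stamp [([244.2, 162.4, 11.2, 25.5], 0.64, array([0.363, 0.422, 0.04 ]))]
```

Run:
```python
import cv2
a=cv2.imread('pics/top1.png');cv2.imwrite('pics/c1.png',cv2.resize(a[130:260,330:500],None,fx=4.6,fy=4.6,interpolation=cv2.INTER_CUBIC))
```

```text
(no output)
```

View pics/top1.png

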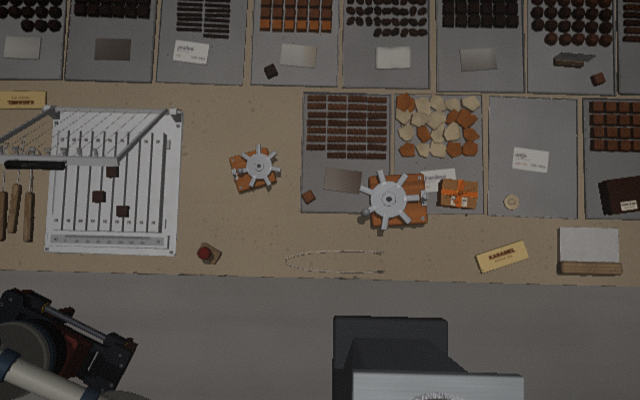

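View pics/c1.png

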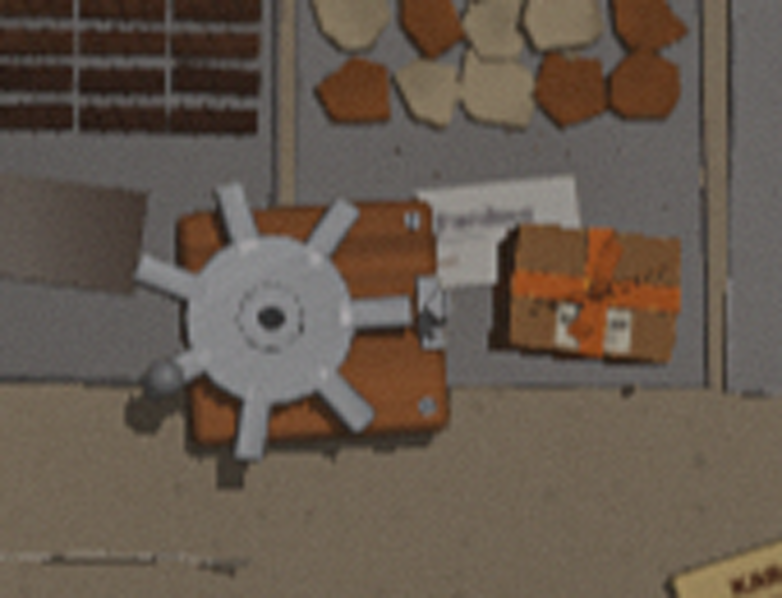

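There are two look-alikes in the top picture: the large counter, with its hub at (389,199), and a smaller one at (257,166). The larger one is meant. The crop shows its stud on the lower-left tab and the pointer on the right, so it needs 4 clicks. Next I'll bring the wrist camera over it.

Run:
```python
from h import *
p=r.get_image('top')
px=lambda u,v:(330+u/4.6,130+v/4.6)
ax=ray(p,px(271,318),.046);st=ray(p,px(163,377),.063);po=ray(p,px(418,312),.058)
print(ax,st,np.linalg.norm((st-ax)[:2]),po,np.linalg.norm((po-ax)[:2]))
s=r.get_state();R=Ro.from_rotvec(s['eef_rot']).as_matrix();print(R.round(3))
w=r.get_image('wrist');print(np.round(w['hand_eye'],3),w['K'])
y=ax-po;y[2]=0;y/=np.linalg.norm(y);x=np.array([y[1],-y[0],0]);print('cx,cy',x,y)
G=np.c_[-x,y,[0,0,-1]]
tgt=np.array([*(ax+0.04*y)[:2],.24])
print('tgt',tgt,'tool shift mm',R.T@(tgt-s['tool_pos'])*1000,'rot',Ro.from_matrix(R.T@G).as_rotvec())
```

```text
[0.47071313 0.10388636 0.046     ] [0.44476395 0.14769248 0.063     ] 0.050914984654217316 [0.47332853 0.0479253  0.058     ] 0.05602214466229319
[[-0.909  0.416  0.   ]
 [ 0.416  0.909  0.   ]
 [-0.     0.    -1.   ]]
[[-0.    -0.954 -0.3    0.084]
 [ 1.    -0.     0.     0.   ]
 [-0.    -0.3    0.954 -0.145]
 [ 0.     0.     0.     1.   ]] [[305.44329771   0.         322.86583996]
 [  0.         305.44329771 200.30694705]
 [  0.           0.           1.        ]]
cx,cy [0.99890966 0.04668509 0.        ] [-0.04668509  0.99890966  0.        ]
tgt [0.46884573 0.14384275 0.24      ] tool shift mm [-3.66596923e+02 -2.74250715e+02 -3.60433752e-01] rot [ 1.59827127e-05  7.25798320e-06 -4.75488772e-01]
```

Emit:
step_arm(targets="1 -60 -46 0 0 0 -0.1; 1 -120 -92 0 0 0 -0.2; 1 -180 -138 0 0 0 -0.3; 1 -240 -184 0 0 0 -0.4; 1 -300 -230 0 0 0 -0.475; 1 -345 -258 0 0 0 -0.475; 1 -367 -274 0 0 0 -0.475; 1 -367 -274 0 0 0 -0.475; 1 -367 -274 0 0 0 -0.475", grip_force=20)

```text
time: 2.12
tool_pos: [0.4698, 0.1427, 0.2395]
eef_rot: [0.068, -3.141, -0.0]
wrist_force: [0.5, -0.0, -0.1]
width: 0.002
gripper_force: 0.0
```

Run:
```python
from h import *
s=r.get_state();p=r.get_image('wrist');print(s['tool_pos'],s['width'],s['eef_rot']);save(p,'w1.png')
print(proj(p,[.4707,.1039,.046],s))
np.savez('w1.npz',im=p['image'],K=p['K'],R=cam(p,s)[0],t=cam(p,s)[1])
```

```text
[0.46976915 0.14270201 0.23953162] 0.0019884227714609187 [ 6.76609749e-02 -3.14060192e+00 -5.47492307e-05]
[288.27285419 180.53079106]
```

View pics/w1.png

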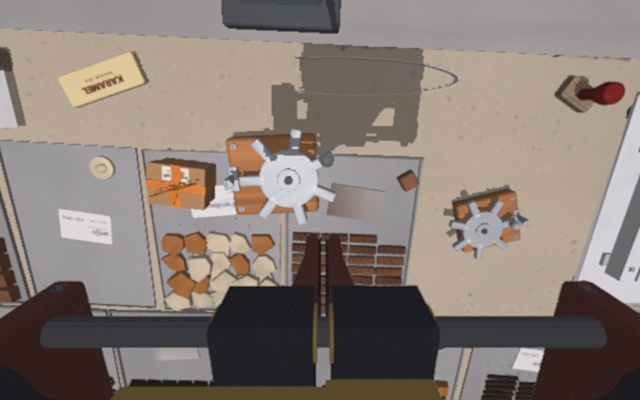

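The wrist view shows the hub at (288,181), where the top-view estimate predicts it (288.3,180.5). The stud is at (326,159), the tongs at about (380,75) and the bonbon at (407,180). I'll refine the centre and yaw by fitting the wheel template.

```bash
cat >> h.py <<'E'
def fit(im,K,R,t,c0,yaw0):
    """fit wheel template at z=46mm: returns score, centre xy, yaw of counter y-axis residual"""
    from scipy.optimize import minimize
    hsv=cv2.cvtColor(im,cv2.COLOR_RGB2HSV).astype(float)
    g=cv2.GaussianBlur(hsv[...,2]-0.9*hsv[...,1],(0,0),.7)
    n=np.arange(-75,75.1,1)/1000;X,Y=np.meshgrid(n,n,indexing='ij')
    rr=np.hypot(X,Y);th=np.arctan2(Y,X);a=(th-np.pi/7)%(2*np.pi/7);a=np.minimum(a,2*np.pi/7-a)
    T=((rr<.034)|((rr*np.cos(a)<.057)&(rr*np.sin(a)<.006)&(rr<.06))).astype(float)
    T=cv2.GaussianBlur(T,(0,0),1.);M=(rr<.066)&(rr>.028)
    def cost(v):
        cx,cy,w=v[0]/1e3+c0[0],v[1]/1e3+c0[1],yaw0+v[2]/30
        e1=np.array([np.cos(w),np.sin(w)]);e2=np.array([-e1[1],e1[0]])   # X along counter +y
        P=np.stack([cx+X*e1[0]+Y*e2[0],cy+X*e1[1]+Y*e2[1],0*X+.046],-1)
        q=(P@R.T+t)@K.T;u=(q[...,:2]/q[...,2:]).astype(np.float32)
        S=cv2.remap(g.astype(np.float32),u[...,0],u[...,1],cv2.INTER_LINEAR)
        return -np.corrcoef(S[M],T[M])[0,1]
    b=min((minimize(cost,[0,0,d],method='Nelder-Mead',options=dict(initial_simplex=[[-2,-2,d],[3,0,d],[0,3,d],[0,0,d+2]])) for d in(-4,-2,0,2,4)),key=lambda o:o.fun)
    return b.fun,np.array([c0[0]+b.x[0]/1e3,c0[1]+b.x[1]/1e3]),yaw0+b.x[2]/30
E
python3 - <<'E'
from h import *
d=np.load('w1.npz');a=(.4707,.1039);w=np.pi/2+.0467
print(fit(d['im'],d['K'],d['R'],d['t'],a,w))
p=r.get_image('top');print(fit(p['image'],np.array(p['K']),np.array(p['R']),np.array(p['t']),a,w))
f=lambda uv,z:[*(lambda c,q:c+q*(z-c[2])/q[2])(-d['R'].T@d['t'],d['R'].T@np.linalg.inv(d['K'])@np.array([*uv,1.]))]
print(f((326.5,159),.06))
E
```

```text
(np.float64(-0.5963795775477518), array([0.46947806, 0.10409048]), np.float64(1.6537463908110765))
(np.float64(-0.25663307983041106), array([0.48149836, 0.098534  ]), np.float64(1.3988900074872037))
[np.float64(0.4418444030664302), np.float64(0.14593031889658592), np.float64(0.06)]
```

Run:
```python
from h import *
d=np.load('w1.npz');c=np.array([.4695,.1041])
for w,name in((1.655,'a'),(1.62,'b')):
    ey=np.array([np.cos(w),np.sin(w)]);ex=np.array([ey[1],-ey[0]])
    im=cv2.resize(d['im'][110:240,210:360,::-1],None,fx=2.6,fy=2.6,interpolation=cv2.INTER_CUBIC)
    def P(x,y,z):
        q=d['K']@(d['R']@np.array([*(c+ex*x/1e3+ey*y/1e3),z])+d['t']);return np.int32(((q[:2]/q[2])-[210,110])*2.6+1)
    cv2.polylines(im,[np.array([P(x,y,.028) for x,y in((-48,-73),(48,-73),(48,32),(-48,32))])],True,(0,255,0),1)
    for k in range(7):
        t=(k+.5)*2*np.pi/7;u=np.array([np.sin(t),np.cos(t)]);v=np.array([u[1],-u[0]])
        cv2.polylines(im,[np.array([P(*(u*s+v*m),.046) for s,m in((34,-6),(57,-6),(57,6),(34,6))])],True,(255,0,0),1)
    cv2.circle(im,tuple(int(i) for i in P(0,-59,.058)),2,(0,0,255),-1);cv2.circle(im,tuple(int(i) for i in P(0,0,.046)),2,(0,0,255),-1)
    globals()[name]=im
cv2.imwrite('pics/ov.png',np.hstack([a,b]))
```

```text
(no output)
```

View pics/ov.png

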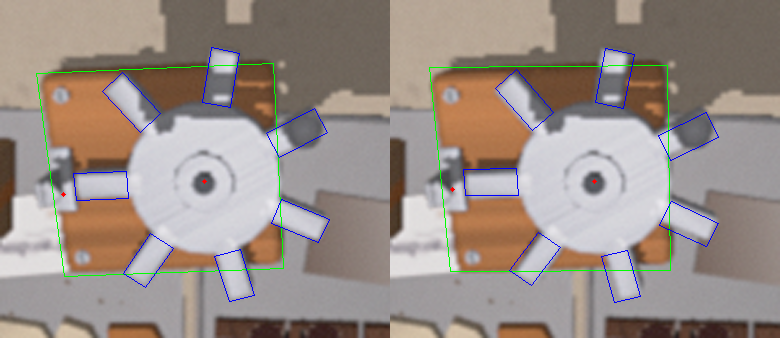

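Yaw is about 1.65 and the axle about (0.4697, 0.1040). I'll work out the waypoints next.

```bash
cat >> h.py <<'E'
C=np.array([.4697,.1040]);W=1.65
EY=np.array([np.cos(W),np.sin(W)]);EX=np.array([EY[1],-EY[0]])
def wp(pts,z=.045):
    s=r.get_state();R=Ro.from_rotvec(s['eef_rot']).as_matrix()
    G=np.c_[[*-EX,0],[*EY,0],[0,0,-1]]
    print('pos',s['tool_pos'],'rot',Ro.from_matrix(R.T@G).as_rotvec().round(3))
    q=np.array(s['tool_pos'][:2])-C;print('counter frame mm',q@EX*1e3,q@EY*1e3)
    for x,y,z in pts: print((x,y,z),(R.T@(np.array([*(C+EX*x/1e3+EY*y/1e3),z])-s['tool_pos'])*1e3).round(1))
E
python3 - <<'E'
from h import *
wp([(-50,85,.15),(-50,85,.045)])
E
```

```text
pos [0.46904045 0.14446083 0.23971374] rot [ 0.001 -0.    -0.033]
counter frame mm 2.54381066200407 40.386167202008686
(-50, 85, 0.15) [54.  42.8 89.7]
(-50, 85, 0.045) [ 54.   42.8 194.7]
```

Emit:
step_arm(targets="1 30 25 40 0 0 -0.033; 1 54 43 80 0 0 -0.033; 1 54 43 120 0 0 -0.033; 1 54 43 160 0 0 -0.033; 1 54 43 185 0 0 -0.033; 1 54 43 195 0 0 -0.033; 1 54 43 195 0 0 -0.033")

```text
time: 3.1
tool_pos: [0.4129, 0.1851, 0.0447]
eef_rot: [0.126, -3.139, 0.0]
wrist_force: [0.6, -0.6, 0.2]
width: 0.0006
gripper_force: 0.0
```

Run:
```python
from h import *
wp([(-50,56,.045),(-1.5,56,.045),(-1.5,85,.045)])
s=r.get_state();p=r.get_image('wrist');q=r.get_image('scene')
im=np.hstack([p['image'][100:340,200:440],cv2.resize(q['image'][200:320,290:410],None,fx=2,fy=2,interpolation=cv2.INTER_CUBIC)])[:,:,::-1]
cv2.imwrite('pics/w2.png',cv2.resize(im,None,fx=1.6,fy=1.6))
T=Ro.from_rotvec(s['eef_rot']).as_matrix()
for y in(-14,14):
  for x in(-10,10):print(x,y,(proj(p,s['tool_pos']+T@[x/1e3,y/1e3,.017],s)-[200,100])*1.6)
```

```text
pos [0.4129472  0.18505047 0.04469821] rot [-0.    -0.     0.001]
counter frame mm -50.16209795897244 85.28670774257824
(-50, 56, 0.045) [ -0.1 -29.3  -0.3]
(-1.5, 56, 0.045) [-48.6 -29.4  -0.3]
(-1.5, 85, 0.045) [-48.7  -0.4  -0.3]
-10 -14 [158.04386014 269.34397495]
10 -14 [156.72007352 220.18566492]
-10 14 [233.06599026 269.28768192]
10 14 [234.29420737 220.13488319]
```

View pics/w2.png

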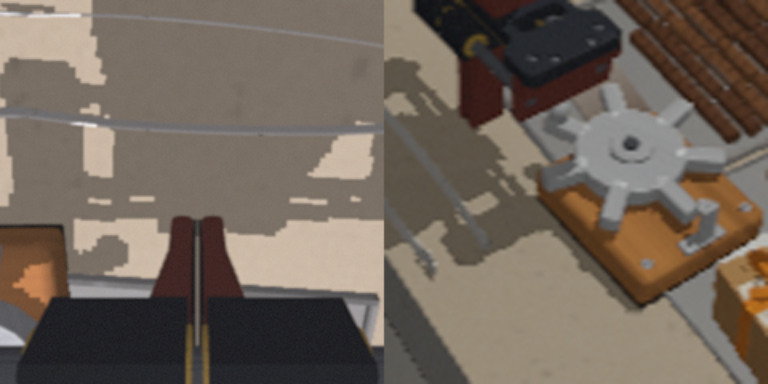

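Run:
```python
from h import *
s=r.get_state();p=r.get_image('wrist')
T=Ro.from_rotvec(s['eef_rot']).as_matrix();f=lambda y,z:(proj(p,s['tool_pos']+T@[.010,y/1e3,z/1e3],s)-[200,100])*1.6
hsv=cv2.cvtColor(p['image'],cv2.COLOR_RGB2HSV)
for z in(17,11,5,-1,-8,-15,-25,-35,-45):
    a=f(0,z);sc=(f(10,z)-a)[0]/10;row=int(round(a[1]/1.6+100));m=np.where((p['image'][row,290:370].astype(int)[:,0]-p['image'][row,290:370].astype(int)[:,1]>22)&(p['image'][row,290:370,0]<120))[0]
    print(z,row,a.round(0),'half mm',((m.min()+290-200)*1.6-a[0])/sc,((m.max()+291-200)*1.6-a[0])/sc if len(m) else None)
```

```text
17 238 [196. 220.] half mm -8.198392912266206 9.127996540163753
11 242 [195. 227.] half mm -7.9262367181876865 9.39680147608182
5 247 [195. 235.] half mm -7.654080500783883 9.088060120241977
-1 252 [195. 243.] half mm -7.903254678435517 9.300649211136335
-8 258 [195. 254.] half mm -8.063345972417846 9.418057976978236
-15 266 [195. 265.] half mm -9.134927643928302 10.446957209338876
-25 277 [195. 283.] half mm -10.757057914214238 12.008112746848623Traceback (most recent call last):
  File "<stdin>", line 7, in <module>
    return umr_minimum(a, axis, None, out, keepdims, initial, where)
ValueError: zero-size array to reduction operation minimum which has no identity
```

The fingertip is ±8.5 mm along the counter's y, so I'll put its centre at y = 50.5 for a 15 mm overlap. Now the first click.

Emit:
step_arm(targets="1 0 -18 0 0 0 0; 1 0 -35 0 0 0 0; 1 -8 -35 0 0 0 0; 1 -14 -35 0 0 0 0; 1 -20 -35 0 0 0 0; 1 -26 -35 0 0 0 0; 1 -32 -35 0 0 0 0; 1 -38 -35 0 0 0 0; 1 -44 -35 0 0 0 0; 1 -48 -35 0 0 0 0; 1 -48 -35 0 0 0 0; 1 -48 -35 0 0 0 0")

```text
time: 4.75
tool_pos: [0.4639, 0.1532, 0.0446]
eef_rot: [0.124, -3.139, 0.0]
wrist_force: [-0.2, -0.2, -0.1]
width: 0.0006
gripper_force: 0.1
```

Run:
```python
from h import *
wp([(-1.5,85,.045),(-50,85,.045)])
q=r.get_image('scene');save(q,'s2.png',(290,200,410,320),4)
```

```text
pos [0.46391342 0.15320844 0.04459052] rot [-0. -0. -0.]
counter frame mm -1.8750270986938573 49.51200916476584
(-1.5, 85, 0.045) [-0.4 35.5 -0.4]
(-50, 85, 0.045) [48.1 35.5 -0.4]
```

View pics/s2.png

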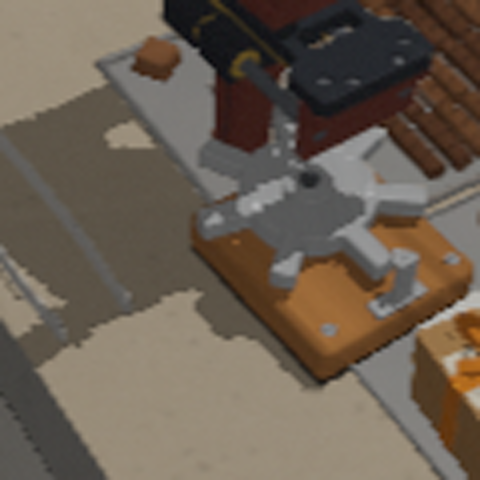

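The wheel rests with a tab facing the pointer, near (375,262) in the crop, and the stud is hidden behind the hand. I'll withdraw, come back round and do the second push.

Emit:
step_arm(targets="1 0 12 0 0 0 0; 1 0 24 0 0 0 0; 1 0 35 0 0 0 0; 1 0 35 0 0 0 0; 1 16 35 0 0 0 0; 1 32 35 0 0 0 0; 1 48 35 0 0 0 0; 1 48 35 0 0 0 0")

```text
time: 5.8
tool_pos: [0.413, 0.1843, 0.0447]
eef_rot: [-0.125, 3.139, -0.0]
wrist_force: [0.2, -0.3, 0.2]
width: 0.0005
gripper_force: 0.0
```

Run:
```python
from h import *
wp([(-50,50.5,.045),(-1.5,50.5,.045)])
q=r.get_image('scene');t=r.get_image('top');z=lambda p,b:cv2.resize(p['image'][b[1]:b[3],b[0]:b[2],::-1],(400,400),interpolation=cv2.INTER_CUBIC)
cv2.imwrite('pics/s3.png',np.hstack([z(q,(310,200,410,300)),z(t,(340,150,440,250))]))
```

```text
pos [0.41301628 0.1843134  0.04467279] rot [-0.  0.  0.]
counter frame mm -50.15155095168404 84.546488571038
(-50, 50.5, 0.045) [ -0.1 -34.   -0.3]
(-1.5, 50.5, 0.045) [-48.6 -34.1  -0.3]
```

View pics/s3.png

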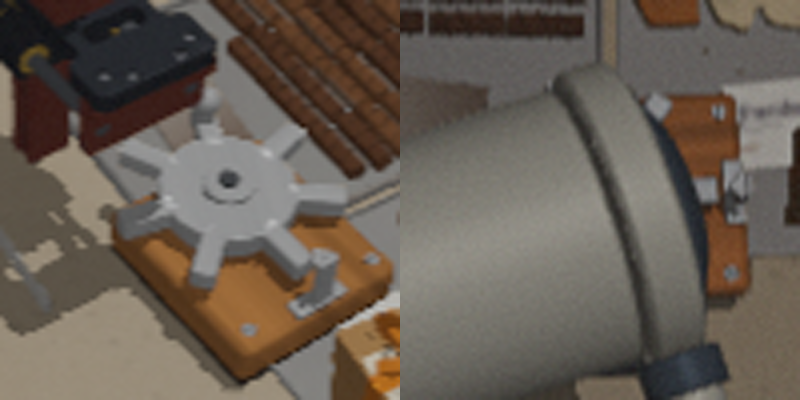

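The stud has moved on one tab, to (207,100) in the scene crop, so one click is done and three remain.

Emit:
step_arm(targets="1 0 -18 0 0 0 0; 1 0 -35 0 0 0 0; 1 -8 -35 0 0 0 0; 1 -14 -35 0 0 0 0; 1 -20 -35 0 0 0 0; 1 -26 -35 0 0 0 0; 1 -32 -35 0 0 0 0; 1 -38 -35 0 0 0 0; 1 -44 -35 0 0 0 0; 1 -48 -35 0 0 0 0; 1 -48 -35 0 0 0 0; 1 -48 -35 0 0 0 0")

```text
time: 7.4
tool_pos: [0.464, 0.1531, 0.0446]
eef_rot: [0.124, -3.139, 0.0]
wrist_force: [1.0, 0.1, -0.4]
width: 0.0006
gripper_force: 0.1
```

Emit:
step_arm(targets="1 0 12 0 0 0 0; 1 0 24 0 0 0 0; 1 0 35 0 0 0 0; 1 0 35 0 0 0 0; 1 16 35 0 0 0 0; 1 32 35 0 0 0 0; 1 48 35 0 0 0 0; 1 48 35 0 0 0 0")

```text
time: 8.4
tool_pos: [0.413, 0.1843, 0.0446]
eef_rot: [-0.125, 3.139, -0.0]
wrist_force: [0.0, -0.3, -0.5]
width: 0.0005
gripper_force: 0.0
```

Run:
```python
from h import *
wp([(-50,50.5,.045)])
q=r.get_image('scene');save(q,'s4.png',(310,200,410,300),4)
```

```text
pos [0.41298755 0.1842964  0.04464437] rot [-0.  0.  0.]
counter frame mm -50.181538413423816 84.53181009045532
(-50, 50.5, 0.045) [ -0.2 -34.   -0.4]
```

View pics/s4.png

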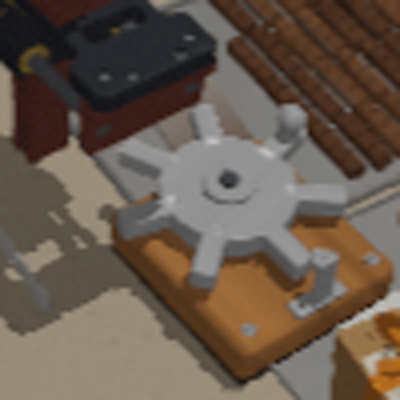

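The stud is now on the next tab, at (292,120), and the counter hasn't moved. Two clicks remain.

Emit:
step_arm(targets="1 0 -18 0 0 0 0; 1 0 -35 0 0 0 0; 1 -8 -35 0 0 0 0; 1 -14 -35 0 0 0 0; 1 -20 -35 0 0 0 0; 1 -26 -35 0 0 0 0; 1 -32 -35 0 0 0 0; 1 -38 -35 0 0 0 0; 1 -44 -35 0 0 0 0; 1 -48 -35 0 0 0 0; 1 -48 -35 0 0 0 0; 1 -48 -35 0 0 0 0")

```text
time: 9.95
tool_pos: [0.464, 0.1531, 0.0446]
eef_rot: [0.124, -3.139, 0.0]
wrist_force: [0.2, -0.2, -0.2]
width: 0.0004
gripper_force: 0.1
```

Emit:
step_arm(targets="1 0 12 0 0 0 0; 1 0 24 0 0 0 0; 1 0 35 0 0 0 0; 1 0 35 0 0 0 0; 1 16 35 0 0 0 0; 1 32 35 0 0 0 0; 1 48 35 0 0 0 0; 1 48 35 0 0 0 0")

```text
time: 10.95
tool_pos: [0.413, 0.1843, 0.0447]
eef_rot: [-0.125, 3.139, -0.0]
wrist_force: [0.5, 0.5, 1.1]
width: 0.0007
gripper_force: 0.0
```

Run:
```python
from h import *
wp([(-50,50.5,.045)])
q=r.get_image('scene');save(q,'s5.png',(310,200,410,300),4)
```

```text
pos [0.41298825 0.18432541 0.04467192] rot [-0.  0.  0.]
counter frame mm -50.17854457449982 84.56067433361353
(-50, 50.5, 0.045) [ -0.2 -34.1  -0.3]
```

View pics/s5.png

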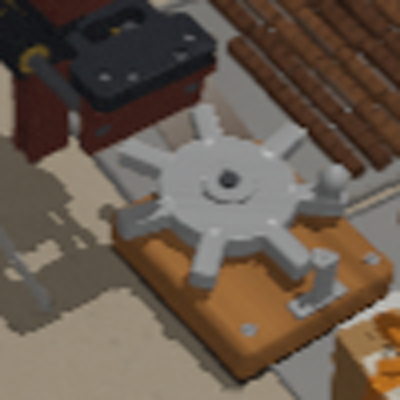

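The stud is at (335,185), one tab short of the pointer. For the last click I'll then withdraw and raise the hand clear.

Emit:
step_arm(targets="1 0 -18 0 0 0 0; 1 0 -35 0 0 0 0; 1 -8 -35 0 0 0 0; 1 -14 -35 0 0 0 0; 1 -20 -35 0 0 0 0; 1 -26 -35 0 0 0 0; 1 -32 -35 0 0 0 0; 1 -38 -35 0 0 0 0; 1 -44 -35 0 0 0 0; 1 -48 -35 0 0 0 0; 1 -48 -35 0 0 0 0; 1 -48 -35 0 0 0 0")

```text
time: 12.5
tool_pos: [0.464, 0.1531, 0.0446]
eef_rot: [0.124, -3.139, 0.0]
wrist_force: [-0.1, 0.2, 0.0]
width: 0.0003
gripper_force: 0.1
```

Emit:
step_arm(targets="1 0 12 0 0 0 0; 1 0 24 0 0 0 0; 1 0 35 0 0 0 0; 1 0 35 0 0 0 0; 1 0 35 -40 0 0 0; 1 0 35 -90 0 0 0; 1 0 35 -150 0 0 0; 1 0 35 -195 0 0 0; 1 0 35 -195 0 0 0; 1 0 35 -195 0 0 0")

```text
time: 13.75
tool_pos: [0.4611, 0.1881, 0.2388]
eef_rot: [0.124, -3.138, 0.001]
wrist_force: [0.3, -0.2, -1.6]
width: 0.0008
gripper_force: 0.0
```

Run:
```python
from h import *
s=r.get_state();p=r.get_image('wrist');q=r.get_image('scene');R,t=cam(p,s)
z=lambda p,b:cv2.resize(p['image'][b[1]:b[3],b[0]:b[2],::-1],(400,400),interpolation=cv2.INTER_CUBIC)
u,v=proj(p,[.4697,.104,.046],s).astype(int);print(u,v)
v0=max(v-60,0);cv2.imwrite('pics/s6.png',np.hstack([z(q,(310,200,410,300)),z(p,(u-60,v0,u+60,v0+120))]))
print(fit(p['image'],np.array(p['K']),R,t,(.4697,.104),1.65))
```

```text
248 183
(np.float64(-0.6468906209459414), array([0.4694461 , 0.10425325]), np.float64(1.6576214313558555))
```

View pics/s6.png

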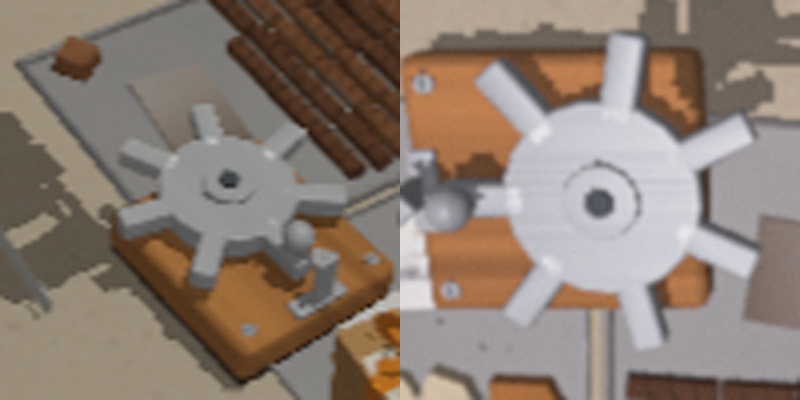

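The stud now sits beside the pointer post: (298,240) in the scene crop, (450,207) in the wrist crop. The counter hasn't shifted: the refit of axle and yaw matches the first fit, and the hand is clear.

```bash
python3 -c "
from station import r
print(r.hand_in())"
```

```text
the job is handed in; nothing more can be done
None
```

The larger oak tally counter is at zero: four clockwise clicks brought the studded tab round to the pointer post, with the counter unshifted and the hand clear, and the job is handed in after about 14 s of the 48 s allowed.

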